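# Lever open the shielded sample well

### The arm

A 6-joint arm with a two-finger parallel gripper is mounted at the origin on the work surface. World frame = base frame: x ahead of the robot, y to its left, z up, the work surface at z = 0. Lengths are in mm, angles in degrees, forces in N, time in s.
With the tool pointing down it reaches from about 250 to 725 mm from the base axis. Payload 4 kg.
Tool frame: the origin (TCP) lies on the centre line of the jaws, within the pads' length; the fingertips stand 19 mm ahead of it and the grasp point (between the pads) is the TCP; z points along the fingers, y is the line along which they close (so a half turn about z gives the same grasp; the last joint's range is limited). The gripper opens to 85 mm and grips with 20 to 120 N. Pads are 22 mm wide; open, the fingers measure 114 mm over their backs; the gripper's body (76 mm by 85 mm) begins 54 mm behind the grasp point. The pads swing forward as they close: fully open they stand 13 mm farther back than shut.
Start: joints at [-66.234, 13.785, 0.286, 76.501, 0, 90], TCP at [201.502, -457.599, 250.306] pointing down, gripper open.
Joint ranges: [-155.79, 155.79], [-60.16, 107.12], [-62.33, 73.08], [-114, 123.19], [-81.49, 82.49], [-180, 180]. Speed limits (degrees/s): [159.86, 159.86, 180, 180, 180, 180].

### API

Orientations are given as [roll, pitch, yaw] about the fixed x, y, z axes, in that order (R = Rz(yaw) Ry(pitch) Rx(roll)).
In Python, from plant import read_state, viewer, job_done gives the robot as it stands.
- The arm moves only by the tool drive_tool, never from a script. Its argument "motion" is a list of rows, each a list of 3 entries, a list of its own where there are three numbers: the closure, from 0 (fully open) to 1 (shut), then the shift along the tool's x, y, z in cm, then the turn about the tool's z in units of 8 degrees (1.0 is 8 degrees). In form: [[fingers, [x, y, z], twist], ...]. A call has 1 to 20 rows; each row shifts and turns the commanded pose from where the row before left it, along the tool's axes as they then stand; what a row does not reach is not made up. A row lasts 1/8 s, in which the tool goes at most 62.5 mm and 10.7 degrees, less where a joint would pass 70% of its speed; a pose out of reach is approached as far as the arm can. A call is refused whole if a number of a shift passes 6.25 or a number of a turn 1, either way. A call with a gripper value outside its range is refused whole. The fingers move at their own pace and stop on an object; the grip force is fixed at half the most. Time passes only in rows, so rows that do not move let the fingers close. It gives the time, the measured TCP pose, the force, the opening and the grip force at its end, in the units of the state.
- read_state(): the state, without advancing time (a new reading comes with each control period).
- viewer.get_image(name): name is "scene" or "side" or "wrist"; returns (picture, depth): 420x560x3 uint8, red, green, blue; 420x560 float32, mm along the optical axis (not along the pixel's ray), 0 where there is no reading.
- viewer.camera_info(name): a dict with "fovy" (degrees; the focal length in pixels is half the picture's height over the tangent of half this angle, whatever the lens; pixels are square), "cx", "cy" (the principal point, pixels), "R" (3x3) and "t" (3): a world point X has camera coordinates R X + t. Camera axes: x right, y down, z forward; pixel columns grow to the right and rows downward; lengths in mm; the calibration is good to about 2 mm. A picture is of the moment at which its call begins: read the wrist's pose just before it. camera_info takes no time and is no camera call; for the wrist camera it gives the pose at the moment of the call.
- job_done(): hands the job in; it is judged then, once.
The state is a dict: "time_s": time; "q": joint angles; "joint_velocities": joint speeds; "joint_torque": joint torques, N m; "ee_pos": TCP position; "eef_rot": TCP orientation; "wrist_force": force on the tool from outside, world axes, zero at the start; "moment": the same for the moment, N m; "grip_width": finger opening in mm; "grip_force": force on a finger pad.
Only numpy, scipy, OpenCV 4.12 (cv2) and the standard library are available. Lean on these libraries where they do the work, as an engineer would, in place of code of your own. Each camera call takes 0.05 s, during which the arm holds its last target. There are 200 camera calls.

### The job

Push the safety catch all the way out from under the lever of the shielded sample well, then gently press the padded long end of the lever all the way down, so that its short end lifts the heavy lid, and finish while still holding the lever down with the fingers so that the lid stays open. Do not touch the lid itself, and leave the tube rack, the bottle and the beaker where they stand.

Things in the scene. Friction and masses are not known exactly. Their poses are not given: they have to be found in the camera images.
- well: The fixed fixture: grey base plate 330 x 170 x 8 mm, white open-topped box (x 90 to 190 mm, 160 mm wide, top at z = 90 mm), two fulcrum cheeks at x = 0 (tops at 120 mm), lever, lid, catch. Origin on the bench under the lever's pivot, z up; the lever lies along x, padded long end to -x, lid to +x; the catch draws out to +y. Pivot axis parallel to y at x = 0, z = 105 mm
- lever_bar: The lever: aluminium bar 30 mm wide, 12 mm thick, on the pivot; grey plastic pad on the long end (55 long, 50 wide, 16 mm thick, centre 220 mm from the pivot), roller on the short end, 80 mm from the pivot, under the lid's tongue. Origin on the pivot. At rest the long end slopes up 0.3 rad (pad top 178 mm above the bench), fully pressed down 0.3 rad (pad top 48 mm). Let go, the lid's weight drives it up
- pad (a point): Centre of the upper face of the lever's grey plastic pad; moves with the lever, 220 mm from the pivot along the bar and 8 mm above its middle line
- lever (a joint): Turn of the lever, rad: 0 at rest (long end up), 0.6 fully pressed down against the stop. About 8 to 14 N straight down on the pad moves it, 3 to 6 N holds it down. With the catch in, it is blocked at about 0.06
- lid_slab: The lid: a lead-filled steel slab 95 x 160 x 40 mm, about 6.5 kg, hinged on the far (+x) edge of the white box, with a 45 mm long, 50 mm wide tongue that reaches out towards the lever and lies on the roller. Origin on the hinge axis; not to be touched by the robot
- lid (a joint): Opening of the lid, rad: 0 shut, about 0.41 with the lever fully pressed (1.0 is its end stop)
- lid_edge (a point): Middle of the upper front edge of the lid, on the lever's side
- catch (a joint): Travel of the safety catch, m: 0 fully in, 0.045 fully out, towards +y of the well. At the start it is between 0 and 0.010; the lever is free from about 0.027. It slides stiffly (about 3 N) and stays where it is left
- catch_knob (a point): Centre of the top of the catch's black knob: upright cylinder 18 mm across, top 152 mm above the bench, standing 29 mm above a flat steel slide (16 mm wide, top at 123 mm) that runs along y of the well and passes under the lever. It stands at x = -100 mm of the well, y = 92 mm with the catch fully in (68 mm free between the lever's side and the knob)
- tube_rack: Loose red tube rack 75 x 115 mm, 74 mm tall with its five capped tubes (fixed in it), beyond the pad end of the lever. Origin under its centre. Leave it alone
- bottle: Loose white plastic bottle, 62 mm in diameter, 140 mm tall. Origin under its centre. Leave it alone
- beaker: Loose glass beaker, 68 mm in diameter, 80 mm tall. Origin under its centre. Leave it alone

How it is judged (in metres and radians):
On the way, in this order (a step that is already met when the one before it is completed fails the run):
1. the catch is out from under the lever (value of joint catch above 0.034 m), for 0.1 s.
2. the lever is down and the lid is up (value of joint lever above 0.5 rad and value of joint lid above 0.35 rad), for 0.2 s.
At the end, for the whole second after the job is handed in: The catch is at least 34 mm out, the lever is pressed down at least 0.5 rad of its 0.6 and held there by the fingers with more than 1.5 N, and the lid stands still, open at least 0.35 rad (all of step 2 and value of joint catch above 0.034 m and contact force between the fingers and lever_bar above 1.5 N and velocity of joint lid between -0.1 and 0.1 rad/s); the arm keeps its last pose, push and grip.
It fails at once if the robot touches the lid (contact force between any of the fingers, the arm and lid_slab above 0.5 N).
It fails at once if the lid is jerked up or dropped (faster than 1.5 rad/s) (velocity of joint lid above 1.5 rad/s or velocity of joint lid below -1.5 rad/s).
It fails at once if the rack, bottle or beaker is moved by more than 15 mm, lifted or tipped (distance of any of tube_rack, bottle, beaker from where it was at the start of the episode above 0.015 m or angle between any of tube_rack, bottle, beaker's own z axis and vertical above 0.2 rad).
It also fails if it takes over 48 s, if anything falls off the work surface, if the arm or the gripper's body presses on something with over 40 N, if the wrist force passes 120 N, or if a joint passes its speed limit or range.

## Working session

There is one attempt and no reset: what is moved stays moved. The work goes in short steps, Python scripts to look and compute and a tool call to move; the robot and the scene stay as the last step left them, time stands still between calls to the robot, and variables do not carry over. Pictures are saved under pics/ and viewed, at most 10 in all, crops included, and the job is handed in when it is done.

Besides the shell and the picture viewer there is one more tool, called after "Call:" as name(argument=value, ...), one argument or row to a line, values as JSON. drive_tool: Moves the arm, as the interface text tells. Its arguments: {"type":"object","properties":{"motion":{"type":"array"}},"required":["motion"]}

```bash
mkdir -p pics; cat > h.py <<'E'
import numpy as np, cv2
from plant import read_state, viewer, job_done
def snap(n,f):
    p,d=viewer.get_image(n); cv2.imwrite(f'pics/{f}.png',p[:,:,::-1]); np.savez(f'pics/{f}.npz',p=p,d=d); i=viewer.camera_info(n); return p,d,i
def cam(i): return 210/np.tan(np.radians(i['fovy'])/2)
def cloud(d,i):
    f=cam(i); v,u=np.mgrid[0:420,0:560]
    P=np.stack([(u-i['cx'])/f*d,(v-i['cy'])/f*d,d],-1)
    return (P-np.array(i['t']))@np.array(i['R'])
def proj(X,i):
    c=np.array(i['R'])@X+np.array(i['t']); return cam(i)*c[:2]/c[2]+[i['cx'],i['cy']]
E
python3 - <<'E'
from h import *
for n in('scene','side'):
    p,d,i=snap(n,n); print(n,i,(d>0).mean())
print(read_state())
a=cv2.imread('pics/scene.png');b=cv2.imread('pics/side.png')
E
```

```text
scene {'fovy': 52.665892233914875, 'cx': 278.4003902393822, 'cy': 212.4195745949583, 'R': array([[ 0.70282441,  0.71098976, -0.02305225],
       [ 0.37953617, -0.40219149, -0.83318324],
       [-0.60165617,  0.57683235, -0.55251632]]), 't': array([-467.81058291,  -62.96702822, 1244.29605531])} 0.996016156462585
side {'fovy': 53.38979445323575, 'cx': 276.41048050807257, 'cy': 207.14402750299288, 'R': array([[-0.94918448, -0.31444203,  0.01323007],
       [-0.17982828,  0.50737666, -0.84275187],
       [ 0.25828398, -0.80230614, -0.53813962]]), 't': array([ 564.22966387,  132.89845005, 1113.07400724])} 0.995922619047619
{'time_s': 0.1, 'q': array([-6.62332021e+01,  1.38303756e+01,  2.22498280e-01,  7.65016716e+01,
        2.47111879e-04,  9.00013833e+01]), 'joint_velocities': array([-0.11137953, -0.04330998,  0.21087028,  0.03217596,  0.02158737,
       -0.15526816]), 'joint_torque': array([ 1.19066804e-04, -3.73138905e+01,  2.53009790e+01,  1.08532820e-02,
        1.60773852e-04,  6.99251856e-06]), 'ee_pos': array([ 201.29889358, -457.1198939 ,  249.48730033]), 'eef_rot': array([-1.79890451e+02, -2.44466652e-04,  2.37654142e+01]), 'wrist_force': array([-0.23661196, -0.20031202, -0.1475499 ]), 'moment': array([-0.00249155,  0.02573958,  0.01197357]), 'grip_force': 0.0, 'grip_width': 85.20868090972141}
```

View pics/scene.png

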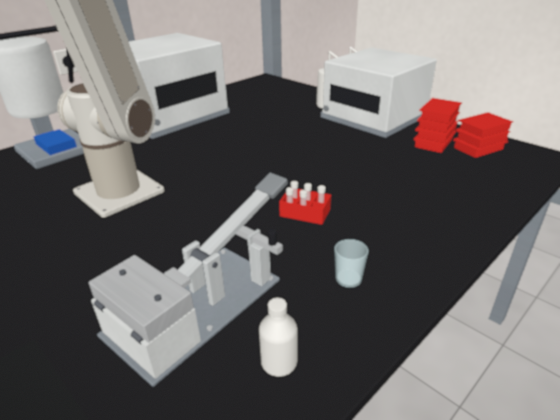

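View pics/side.png

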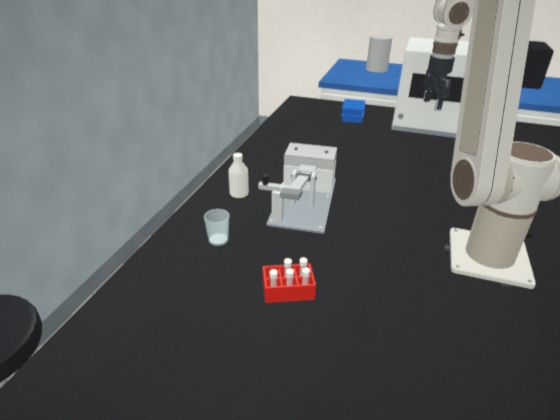

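The scene view shows the lid at (140,290), the pad at (272,185), the catch slide end at (278,248), the rack at (305,203), the beaker at (350,262) and the bottle at (278,340). The side view shows the black knob at (265,180).

```bash
python3 - <<'E'
from h import *
for n in('scene','side'):
    z=np.load(f'pics/{n}.npz'); i=viewer.camera_info(n); W=cloud(z['d'],i); p=z['p'].astype(int)
    f=lambda u,v:print(n,(u,v),W[v,u].round(0),p[v,u])
    for uv in ([(140,285),(272,184),(278,248),(305,203),(245,262),(350,245),(278,305),(100,200),(420,300),(130,330)] if n=='scene' else [(265,178),(265,182),(310,153),(297,187),(300,215),(289,280),(239,156),(217,212),(150,320)]): f(*uv)
    roi=(W[...,0]>150)&(W[...,0]<800)&(W[...,1]>-350)&(W[...,1]<450)
    for nm,lo,hi in(('plate',5,11),('lidtop',126,140),('z150-185',140,190)):
        m=(roi&(W[...,2]>lo)&(W[...,2]<hi)).astype(np.uint8)
        k,l,s,c=cv2.connectedComponentsWithStats(m)
        for j in range(1,k):
            if s[j,4]>25:
                q=W[l==j][:,:2].astype(np.float32); print(n,nm,s[j],cv2.minAreaRect(q))
E
```

```text
scene (140, 285) [ 551. -212.  130.] [179 179 180]
scene (272, 184) [522. 128. 173.] [142 146 148]
scene (278, 248) [640.  28. 121.] [166 167 167]
scene (305, 203) [485. 276.  41.] [193 138 137]
scene (245, 262) [518.  41.   7.] [141 148 153]
scene (350, 245) [693. 188.  67.] [162 175 177]
scene (278, 305) [758. -88. 139.] [224 222 217]
scene (100, 200) [ 30. -69.  13.] [207 204 196]
scene (420, 300) [854. 216.  -3.] [36 36 37]
scene (130, 330) [ 589. -261.   89.] [209 210 208]
scene plate [280 212  46  10  97] ((488.88916015625, 260.0741271972656), (117.86822509765625, 27.529571533203125), 36.95039749145508)
scene plate [  98  248  181  137 3821] ((542.3193359375, -114.40077209472656), (171.76687622070312, 330.05169677734375), 5.696253299713135)
scene plate [336 276  26  10  50] ((723.120361328125, 149.66110229492188), (52.4326057434082, 18.68168830871582), 35.48583984375)
scene plate [262 361  35  14  74] ((770.4190673828125, -101.544677734375), (58.34025192260742, 22.48882293701172), 46.66133499145508)
scene lidtop [215 214  39  25 348] ((528.7448120117188, 12.723556518554688), (3
[... 1689 characters left out ...]
), 5.570759296417236)
side lidtop [233 153   9   8  53] ((753.5508422851562, -83.17124938964844), (27.316755294799805, 28.706878662109375), 70.56890869140625)
side lidtop [262 179   7   6  30] ((618.053466796875, 34.573646545410156), (17.63098907470703, 13.255844116210938), 26.57672119140625)
side lidtop [293 179  13  10  46] ((526.5001220703125, 10.8421630859375), (29.806821823120117, 69.53195190429688), 6.857248783111572)
side z150-185 [262 174   7   6  38] ((619.5646362304688, 31.788997650146484), (16.876737594604492, 16.3526611328125), 19.78014373779297)
side z150-185 [280 182  24  18 306] ((517.8523559570312, 90.9847640991211), (48.43242645263672, 141.23609924316406), 5.506939888000488)
```

Call:
drive_tool(
  motion=[
    [1, [0, 0, 0], 0.75],
    [1, [0, 0, 0], 0.75],
    [1, [0, 0, 0], 0.76],
    [1, [3, -3.2, 0], 0],
    [1, [3, -3.2, 0], 0],
    [1, [3, -3.2, 0], 0],
    [1, [3, -3.2, 0], 0],
    [1, [3, -3.2, 0], 0],
    [1, [3, -3.2, 0], 0],
    [1, [3, -3.2, 0], 0],
    [1, [3, -3.2, 0], 0],
    [1, [3, -3.2, 0], 0],
    [1, [3, -3.2, 0], 0],
    [1, [3, -3.2, 0], 0],
    [1, [3, -3.2, 0], 0],
    [1, [3, -3.2, 0], 0],
    [1, [3.4, -3.3, 0], 0],
    [1, [0, 0, 0], 0],
  ],
)

```text
time_s: 2.35
ee_pos: [580.0, 33.7, 248.8]
eef_rot: [-180.0, 0.1, 5.9]
wrist_force: [-0.7, -0.5, 0.9]
grip_width: -0.2
grip_force: 0.0
```

```bash
python3 - <<'E'
from h import *
s=read_state();print(s['ee_pos'],s['eef_rot'],s['wrist_force'],s['grip_width'],s['time_s'])
p,d,i=snap('wrist','w1'); W=cloud(d,i)
for lo,hi in((145,160),(165,185),(113,128)):
    m=((W[...,2]>lo)&(W[...,2]<hi)&(d>0)).astype(np.uint8); k,l,st,c=cv2.connectedComponentsWithStats(m)
    for j in range(1,k):
        if st[j,4]>150: print(lo,st[j],cv2.minAreaRect(W[l==j][:,:2].astype(np.float32)))
E
```

```text
[580.01944673  33.72545378 248.75966965] [-1.79975032e+02  8.03519709e-02  5.91966408e+00] [-0.74957552 -0.54374515  0.90164413] -0.23572410770755758 2.35
145 [274 137  29  29 630] ((619.5470581054688, 29.69428825378418), (17.425048828125, 17.04053497314453), 80.66526794433594)
145 [ 163  263   82   45 1854] ((520.8116455078125, 77.57679748535156), (29.2027530670166, 54.303863525390625), 4.824679374694824)
165 [  65  262   98   82 5997] ((515.0147705078125, 129.8370361328125), (50.3629150390625, 53.9239501953125), 6.0564703941345215)
113 [276 120  23  21 391] ((630.6266479492188, 30.57985496520996), (13.368040084838867, 15.490781784057617), 5.643898963928223)
113 [ 266  160   41   94 2052] ((574.4776611328125, 24.492977142333984), (30.396419525146484, 69.73140716552734), 84.05432891845703)
113 [ 502  166   58  190 2791] ((544.4312744140625, -168.80665588378906), (159.60568237304688, 12.969127655029297), 1.7575627565383911)
113 [390 222  49  17 763] ((564.2750244140625, -75.58456420898438), (11.359245300292969, 35.394474029541016), 6.0124921798706055)
113 [ 302  240  128   65 4004] ((522.2860107421875, -45.84749984741211), (55.84516143798828, 102.69945526123047), 9.483628273010254)
```

View pics/w1.png

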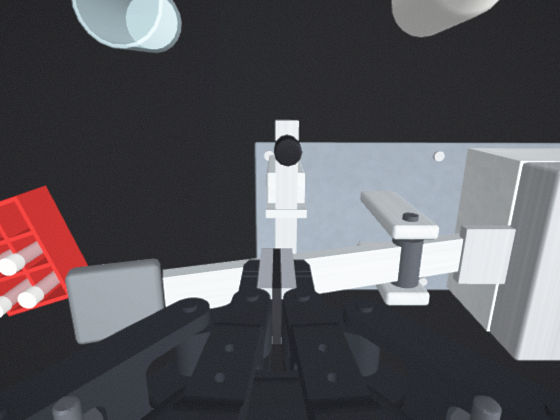

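The wrist view shows the knob at (288,150), the pad at (118,300), and the slide running up column 288 with a guide at rows 170–215. I'll check the guide height before descending.

```bash
python3 - <<'E'
from h import *
z=np.load('pics/w1.npz');W=cloud(z['d'],viewer.camera_info('wrist'))
for v in range(122,256,6): print(v,W[v,288].round(0),W[v,274].round(0),W[v,302].round(0))
E
```

```text
122 [636.  31. 123.] [628.  40.  -0.] [631.  11.   0.]
128 [632.  30. 122.] [622.  40.  -0.] [625.  11.  -1.]
134 [628.  30. 123.] [616.  39.   1.] [619.  10.   1.]
140 [627.  30. 152.] [610.  38.   0.] [613.   9.   2.]
146 [623.  30. 152.] [604.  38.   8.] [607.   9.   7.]
152 [620.  30. 153.] [619.  38. 151.] [620.  21. 152.]
158 [616.  29. 152.] [597.  37.  36.] [595.   8.   9.]
164 [612.  29. 152.] [597.  37.  71.] [589.   7.  10.]
170 [603.  27. 122.] [597.  37.  97.] [599.  14.  96.]
176 [598.  26. 122.] [594.  36. 107.] [596.  15. 107.]
182 [594.  26. 123.] [589.  36. 107.] [591.  14. 107.]
188 [589.  25. 122.] [584.  35. 106.] [587.  14. 107.]
194 [585.  25. 124.] [580.  35. 108.] [581.  13. 105.]
200 [580.  24. 122.] [575.  34. 107.] [577.  12. 105.]
206 [576.  24. 123.] [573.  34. 117.] [575.  13. 117.]
212 [572.  24. 126.] [571.  34. 125.] [573.  13. 126.]
218 [566.  23. 123.] [526.  30.   8.] [530.  -0.   8.]
224 [562.  22. 124.] [520.  29.   8.] [523.  -1.  10.]
230 [557.  22. 124.] [513.  29.   9.] [515.  -2.   7.]
236 [553.  21. 124.] [506.  28.  10.] [509.  -3.   9.]
242 [547.  21. 122.] [499.  27.  10.] [502.  -4.   9.]
248 [590.  29. 234.] [590.  35. 234.] [494.  -5.   8.]
254 [590.  29. 240.] [590.  35. 241.] [541.  10. 129.]
```

Call:
drive_tool(
  motion=[
    [1, [0, 0.25, 3], 0],
    [1, [0, 0, 3], 0],
    [1, [0, 0, 2], 0],
    [1, [0, 0, 1.5], 0],
    [1, [0.5, 0, 0], 0],
    [1, [0.5, 0, 0], 0],
    [1, [0.5, 0, 0], 0],
    [1, [0.5, 0, 0], 0],
    [1, [0.5, 0, 0], 0],
    [1, [0.5, 0, 0], 0],
    [1, [0.5, 0, 0], 0],
    [1, [0.5, 0, 0], 0],
  ],
)

```text
time_s: 3.9
ee_pos: [619.2, 32.7, 155.4]
eef_rot: [-180.0, 0.0, 5.7]
wrist_force: [-2.9, -1.1, 2.4]
grip_width: -0.3
grip_force: 1.3
```

Call:
drive_tool(
  motion=[
    [1, [0.4, 0, 0], 0],
    [1, [0.4, 0, 0], 0],
    [1, [0.4, 0, 0], 0],
    [1, [0.4, 0, 0], 0],
    [1, [0.3, 0, 0], 0],
    [1, [0.2, 0, 0], 0],
    [1, [0, 0, 0], 0],
  ],
)

```text
time_s: 4.78
ee_pos: [640.2, 34.8, 155.2]
eef_rot: [-180.0, -0.0, 5.7]
wrist_force: [-1.1, -0.1, 0.6]
grip_width: 0.3
grip_force: 0.6
```

```bash
python3 - <<'E'
from h import *
s=read_state();print(s['ee_pos'],s['wrist_force'])
p,d,i=snap('wrist','w2'); W=cloud(d,i)
m=((W[...,2]>147)&(W[...,2]<157)&(d>0)&(W[...,0]>600)&(W[...,0]<700)).astype(np.uint8); k,l,st,c=cv2.connectedComponentsWithStats(m)
for j in range(1,k):
    if st[j,4]>80: print(st[j],cv2.minAreaRect(W[l==j][:,:2].astype(np.float32)))
E
```

```text
[640.23837625  34.79635393 155.23952028] [-1.05290324 -0.0786335   0.55769136]
[ 242  213   70   64 2278] ((657.7907104492188, 37.173118591308594), (22.96771240234375, 27.20380973815918), 5.643158912658691)
```

Call:
drive_tool(
  motion=[
    [1, [0.2, 0, 0], 0],
    [1, [0.2, 0, 0], 0],
    [1, [0.1, 0, 0], 0],
  ],
)

```text
time_s: 5.2
ee_pos: [642.9, 35.0, 155.1]
eef_rot: [180.0, 0.3, 5.7]
wrist_force: [-8.2, -1.4, 5.2]
grip_width: -0.1
grip_force: 4.5
```

Call:
drive_tool(
  motion=[
    [1, [-1, 0, 0], 0],
    [1, [-1, 0, 0], 0],
    [1, [0, 0, -3], 0],
    [1, [0, 0, -4], 0],
    [1, [0, 0, -3], 0],
    [1, [-3, -3.5, 0], 0],
    [1, [-3, -3.5, 0], 0],
    [1, [-3, -3.5, 0], 0],
    [1, [-0.9, -0.6, 0], 0],
    [1, [0, 0, 0], 0],
  ],
)

```text
time_s: 6.45
ee_pos: [519.8, 92.6, 256.7]
eef_rot: [-178.2, -0.1, 9.2]
wrist_force: [-1.8, 0.4, 0.3]
grip_width: -0.0
grip_force: 0.0
```

```bash
python3 - <<'E'
from h import *
s=read_state();print(s['ee_pos'],s['wrist_force'])
p,d,i=snap('scene','s2'); W=cloud(d,i)
for lo,hi in((148,157),(165,185)):
    m=((W[...,2]>lo)&(W[...,2]<hi)&(d>0)&(W[...,0]>480)&(W[...,0]<700)&(W[...,1]>-50)&(W[...,1]<200)).astype(np.uint8); k,l,st,c=cv2.connectedComponentsWithStats(m)
    for j in range(1,k):
        if st[j,4]>30: print(lo,st[j],cv2.minAreaRect(W[l==j][:,:2].astype(np.float32)))
E
```

```text
[519.80688629  92.56441119 256.69680208] [-1.80963042  0.37771693  0.337495  ]
148 [241 197  33  17 202] ((524.41845703125, 76.5387191772461), (35.360504150390625, 70.05191040039062), 0.83137047290802)
148 [285 237   9   8  52] ((664.4202270507812, 33.49320983886719), (14.722198486328125, 19.037702560424805), 43.72156524658203)
165 [256 173  32  22 424] ((518.0963745117188, 126.29853820800781), (52.7378044128418, 55.86955261230469), 8.990405082702637)
```

View pics/s2.png

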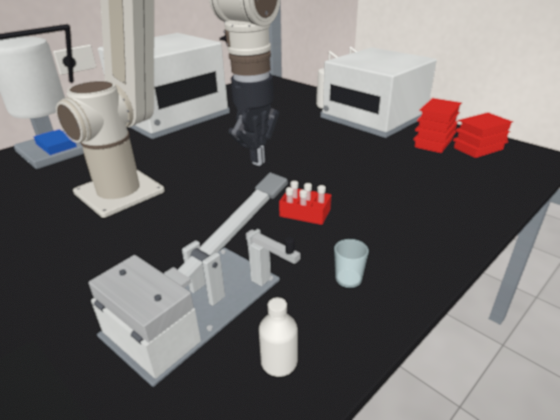

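The scene view shows the knob moved out to (289,241), 41 mm from where it started. The pad at (270,185) is free and the gripper is at (257,155). I'll let the arm settle.

Call:
drive_tool(
  motion=[
    [1, [0, 0, 0], 0],
    [1, [0, 0, 0], 0],
  ],
)

```text
time_s: 6.75
ee_pos: [520.3, 92.3, 255.8]
eef_rot: [-178.2, 0.0, 9.1]
wrist_force: [-0.6, 0.3, -0.0]
grip_width: 0.2
grip_force: 0.0
```

```bash
python3 -c "
from h import *
s=read_state();print(s['q'],s['joint_velocities'],s['ee_pos'],s['eef_rot'],s['wrist_force'])"
```

```text
[  9.0899769   16.92512594   5.28999076  78.39257626   1.80045871
 179.94238156] [ 0.08352796 -0.15973864 -0.29245536  0.0764262   0.05875549  0.03609338] [520.34654849  92.30497477 255.7723259 ] [-1.78199514e+02  2.59011189e-02  9.14756689e+00] [-0.62874827  0.26048518 -0.00767295]
```

Joint 6 is at its limit, so I'll turn the tool the other way. The yaw doesn't matter for pressing.

Call:
drive_tool(
  motion=[
    [1, [0, 0, 0], -1],
    [1, [0, 0, 0], -1],
    [1, [0, 0, 0], -1],
    [1, [0, 0, 0], 0],
  ],
)

```text
time_s: 7.25
ee_pos: [520.0, 92.5, 255.8]
eef_rot: [-178.3, -0.7, 33.1]
wrist_force: [-0.4, 1.0, -0.4]
grip_width: -0.1
grip_force: 0.0
```

```bash
python3 -c "
from h import *
from scipy.spatial.transform import Rotation as R
s=read_state();print(s['q'],s['ee_pos'],s['eef_rot'],s['time_s'])
print(R.from_euler('xyz',s['eef_rot'],degrees=True).inv().apply(np.array([516,135,215])-s['ee_pos']))"
```

```text
[  9.11238176  16.89749872   5.25845987  78.40153631   1.80665774
 156.03756806] [519.99051628  92.48829213 255.81630962] [-178.33249084   -0.69656888   33.06403679] 7.25
[ 19.35139607 -36.59387404  42.13730544]
```

Call:
drive_tool(
  motion=[
    [1, [1, -1.9, 0], 0],
    [1, [0.9, -1.8, 2], 0],
    [1, [0, 0, 2.2], 0],
    [1, [0, 0, 0], 0],
  ],
)

```text
time_s: 7.75
ee_pos: [513.9, 135.2, 213.6]
eef_rot: [-178.3, -0.5, 33.1]
wrist_force: [-0.3, 1.5, 0.6]
grip_width: -0.1
grip_force: 0.0
```

```bash
python3 - <<'E'
from h import *
s=read_state();print(s['ee_pos'],s['eef_rot'],s['q'][5])
a=snap('side','d3')[0];b=snap('wrist','w3')[0]
c=np.hstack([cv2.resize(a[130:250,200:360],(400,300)),cv2.resize(b,(400,300))]);cv2.imwrite('pics/c3.png',c[:,:,::-1])
E
```

```text
[513.90232086 135.18412471 213.62870195] [-178.26244149   -0.48106626   33.09623176] 160.66960412256051
```

View pics/c3.png

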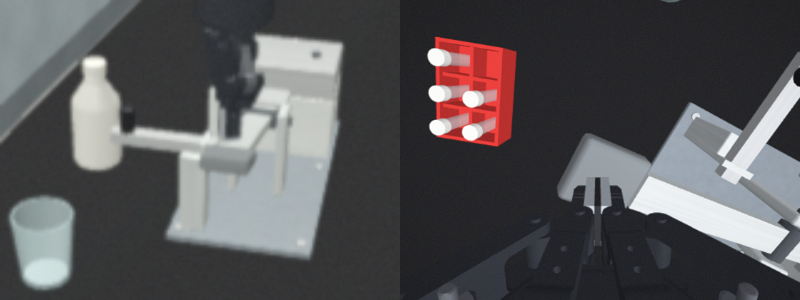

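The left panel shows the fingertips over the pad at (232,135), and the wrist view agrees. I'll press slowly.

Call:
drive_tool(
  motion=[
    [1, [0, 0, 0.7], 0],
    [1, [0, 0, 0.7], 0],
    [1, [0, 0, 0.6], 0],
    [1, [0, 0, 0.6], 0],
    [1, [0, 0, 0.6], 0],
    [1, [0, 0, 0.6], 0],
    [1, [0, 0, 0.6], 0],
    [1, [0, 0, 0.6], 0],
  ],
)

```text
time_s: 8.85
ee_pos: [516.4, 139.1, 167.9]
eef_rot: [-178.2, -1.1, 33.2]
wrist_force: [-1.1, 4.6, 10.4]
grip_width: 0.1
grip_force: 4.4
```

Call:
drive_tool(
  motion=[
    [1, [0, 0, 0.7], 0],
    [1, [0, 0, 0.7], 0],
    [1, [0, 0, 0.7], 0],
    [1, [0, 0, 0.7], 0],
    [1, [0, 0, 0.7], 0],
    [1, [0, 0, 0.7], 0],
    [1, [0, 0, 0.7], 0],
    [1, [0, 0, 0.7], 0],
    [1, [0, 0, 0.7], 0],
    [1, [0, 0, 0], 0],
  ],
)

```text
time_s: 10.1
ee_pos: [516.4, 140.7, 104.2]
eef_rot: [-178.3, -1.1, 33.2]
wrist_force: [0.4, 5.1, 5.7]
grip_width: -0.2
grip_force: 3.4
```

Call:
drive_tool(
  motion=[
    [1, [0, 0, 0.6], 0],
    [1, [0, 0, 0.6], 0],
    [1, [0, 0, 0.6], 0],
    [1, [0, 0, 0.5], 0],
    [1, [0, 0, 0.5], 0],
    [1, [0, 0, 0.3], 0],
    [1, [0, 0, 0.2], 0],
    [1, [0, 0, 0], 0],
  ],
)

```text
time_s: 11.1
ee_pos: [516.5, 139.0, 71.4]
eef_rot: [-178.6, -0.9, 33.1]
wrist_force: [0.8, -3.8, 7.3]
grip_width: 0.1
grip_force: 3.5
```

Call:
drive_tool(
  motion=[
    [1, [0, 0, 0.3], 0],
    [1, [0, 0, 0.3], 0],
    [1, [0, 0, 0.2], 0],
    [1, [0, 0, 0], 0],
    [1, [0, 0, 0], 0],
  ],
)

```text
time_s: 11.72
ee_pos: [516.9, 139.1, 66.0]
eef_rot: [-178.7, -1.0, 33.1]
wrist_force: [-4.3, -4.9, 24.8]
grip_width: 0.3
grip_force: 11.1
```

```bash
python3 - <<'E'
from h import *
s=read_state();print(s['ee_pos'],s['wrist_force'])
p,d,i=snap('scene','s4'); W=cloud(d,i)
for uv in((120,310),(140,285),(160,270)): print(uv,W[uv[1],uv[0]].round(0))
cv2.imwrite('pics/s4c.png',cv2.resize(p[130:380,70:400],None,fx=2,fy=2)[:,:,::-1])
E
```

```text
[516.94504424 139.1027618   66.02327432] [-4.32142376 -4.88277098 24.7825755 ]
(120, 310) [ 581. -264.  132.]
(140, 285) [ 575. -221.  152.]
(160, 270) [ 554. -173.  141.]
```

View pics/s4c.png

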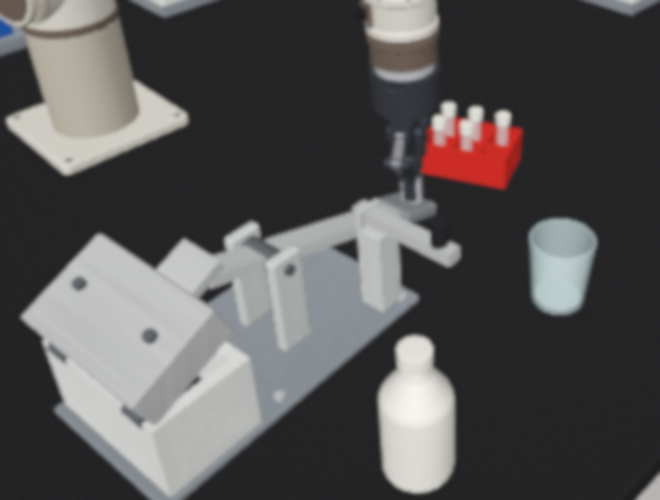

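The crop shows the lid tilted open at (125,310). The fingers press the pad down at (410,200) against the stop with 25 N, the catch is out at (445,245), and nothing else has moved.

```bash
python3 -c "
from plant import job_done;print(job_done())"
```

```text
the job is handed in; nothing more can be done
None
```

The job is handed in with no verdict returned: the catch is about 41 mm out, the fingers hold the lever down against its stop with about 25 N, the lid stands open, and in the last picture the rack, bottle and beaker stood where they were.

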